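# Pump the sample loader round to the green peg

### The arm

A 7-joint arm with a two-finger parallel gripper is mounted at the origin on the work surface. World frame = base frame: x ahead of the robot, y to its left, z up, the work surface at z = 0. Lengths are in mm, angles in rad, forces in N, time in s.
With the tool pointing down it reaches from about 400 to 850 mm from the base axis. Payload 4.5 kg.
Tool frame: the origin (TCP) lies at the very end of the fingers, on their centre line; the grasp point (between the pads) lies 19 mm behind it; z points along the fingers, y is the line along which they close (so a half turn about z gives the same grasp; the last joint's range is limited). The gripper opens to 88 mm and grips with 3 to 60 N. Pads are 18 mm wide; open, the fingers measure 123 mm over their backs; the gripper's body (75 mm by 187 mm) begins 45 mm behind the grasp point.
Start: joints at [1.217, 0.689, -0.195, 1.565, 0.157, 0.902, -0.215], TCP at [236.376, -578.602, 238.743] pointing down, gripper open.
Joint ranges: [-3.01, 3.01], [-0.46, 2.08], [-1.47, 1.51], [0.13, 2.56], [-1, 4.14], [0.04, 2.09], [-2.66, 2.66]. Speed limits (rad/s): [2.57, 2.57, 3.14, 3.14, 3.14, 3.14, 3.14].

### API

Orientations are given as [roll, pitch, yaw] about the fixed x, y, z axes, in that order (R = Rz(yaw) Ry(pitch) Rx(roll)).
In Python, from cell import * gives the robot as it stands.
- The arm moves only by the tool send_rows, never from a script. Its argument "targets" is text: rows parted by semicolons, each of 6 numbers parted by spaces: the shift along the tool's x, y, z in cm, then the turn, a rotation vector about the tool's x, y, z in rad. In form: x y z ax ay az; .... A call has 1 to 12 rows; each row is the pose to reach, as a shift and turn from the pose commanded when the call began, along the tool's axes at that moment; what a row does not reach only later rows make up. A row lasts 1/10 s, in which the tool goes at most 50 mm and 8.59 degrees, less where a joint would pass 70% of its speed; a pose out of reach is approached as far as the arm can. A call with a gripper value outside its range is refused whole. "jaw" is the opening, from 0 (shut) to 1 (fully open), set as the call begins (left out, the last holds). The fingers move at their own pace and stop on an object; the grip force is fixed at half the most. Time passes only in rows, so rows that repeat a pose let the fingers close. It gives the time, the measured TCP pose, the force, the opening and the grip force at its end, in the units of the state.
- sense(): the state, without advancing time (a new reading comes with each control period).
- capture(name): name is "scene" or "top"; returns the picture (400x640x3 uint8, red, green, blue); there is no depth.
- calibration(name): a dict with "mtx" (3x3 intrinsics, pixels), "rvec" (rotation vector, rad) and "tvec" (3), from world to camera coordinates, as OpenCV has them. Camera axes: x right, y down, z forward; pixel columns grow to the right and rows downward; lengths in mm; the calibration is good to about 2 mm. A picture is of the moment at which its call begins. calibration takes no time and is no camera call.
- hand_in(): hands the job in; it is judged then, once.
Trained networks look in the newest picture that a camera, given by its name, has taken for a name from the list of things; names that differ only in an ending like _2 or _b are one class to them, and where a whole thing is asked for, a point or a joint stands for the part that bears it (a point fixed in the world has none). Each returns a list of dicts, best first, with "p" (0 to 1); they miss things now and then, are a little off and sometimes report something else, mostly with a low value. They report only what shows in the picture. A call takes as long as a camera call.
- spot_in(target, camera): "point" ([x, y, z] in mm, in world coordinates, good to about 4 mm: the middle of the surface that is visible of it).
The state is a dict: "time_s": time; "joint_positions": joint angles; "qd": joint speeds; "joint_torque": joint torques, N m; "tool_pos": TCP position; "eef_rot": TCP orientation; "contact_force": force on the tool from outside, world axes, zero at the start; "wrist_torque": the same for the moment, N m; "opening": finger opening in mm; "grasp_force": force on a finger pad.
Only numpy, scipy, OpenCV 4.12 (cv2) and the standard library are available. Lean on these libraries where they do the work, as an engineer would, in place of code of your own. Each camera call takes 0.05 s, during which the arm holds its last target. There are 200 camera calls.

### The job

Pump the sample loader's lever back and forth by its upright black handle, one stroke from stop to stop for each place of the carousel, until the red-capped tube stands beside the green peg. Stop there and let go of the handle; do not push the carousel or its tubes directly.

Things in the scene. Friction and masses are not known exactly. Their poses are not given: they have to be found in the camera images.
- carousel: Grey tube disc, 172 mm across (rim studs to 204), on a white plinth 290 mm square, 45 high; cap tops 112 high. 12 places, 30 degrees apart, 64 mm from its axis. Origin: on the upright turning axis, 60 mm above the bench; z up; x points through the only red-capped tube. Each full lever stroke turns it 0.524 rad anticlockwise from above; it stays put on back strokes. It starts 2 to 4 places short.
- pump_lever (a joint): Lever angle about the carousel's turning axis, rad: 0 back stop, 0.644 forward stop, growing anticlockwise seen from above (the driving way). Starts at 0.39 to 0.5: swing it back first. The pawl drops behind the next stud only below 0.05; going forward, 0.12 is free play, then it drives; go beyond 0.60. A short stroke is made up by the next. Needs about 3 N at the handle; stays where left.
- pump_grip (a point): On the axis of the lever's handle, 108 mm above the bench: an upright black rubber cylinder with a yellow band at its top, 20 mm in diameter, 57 to 132 mm above the bench, 170 mm from the carousel's turning axis. The steel lever bar below it is at 50 to 57 mm. The blue pawl bracket between handle and carousel reaches 116 mm from the axis and 111 mm above the bench.
- green_ball (a point): Centre of the green ball (22 mm across, 91 mm above the bench) on the green peg, fixed in the plinth 124 mm from the carousel's turning axis. Yellow and black pegs of the same shape mark other stations and do not count. The red-capped tube is in place when it stands on the line from the turning axis to the green peg.

How it is judged (in metres and radians):
At the end, for the whole second after the job is handed in: The red-capped tube stands beside the green peg (its direction from the turning axis within 10 degrees of the peg's), the carousel and lever are at rest (x of green_ball in the frame of carousel above 0.08 m and y of green_ball in the frame of carousel between -0.0215 and 0.0215 m and angular speed of carousel below 0.05 rad/s and velocity of joint pump_lever between -0.1 and 0.1 rad/s); the robot touches nothing.
It fails at once if the robot pushes the carousel or its tubes directly (more than 2 N) (contact force between any of the fingers, the arm and carousel above 2 N).
It also fails if it takes over 51 s, if anything falls off the work surface, if the arm or the gripper's body presses on something with over 40 N, if the wrist force passes 120 N, or if a joint passes its speed limit or range.

## Working session

There is one attempt and no reset: what is moved stays moved. The work goes in short steps, Python scripts to look and compute and a tool call to move; the robot and the scene stay as the last step left them, time stands still between calls to the robot, and variables do not carry over. Pictures are saved under pics/ and viewed, at most 10 in all, crops included, and the job is handed in when it is done.

Besides the shell and the picture viewer there is one more tool, called after "Call:" as name(argument=value, ...) on one line, values as JSON. send_rows: Moves the arm, as the interface text tells. Its arguments: {"type":"object","properties":{"targets":{"type":"string"},"jaw":{"type":"number"}},"required":["targets"]}

```bash
mkdir -p pics; python3 - <<'E'
from cell import *
import cv2
for n in("top","scene"):
    im=capture(n); cv2.imwrite(f"pics/{n}0.png",im[:,:,::-1])
    for t in("carousel","pump_lever","pump_grip","green_ball"):
        try: print(n,t,[(d["p"],d["point"]) for d in spot_in(t,n)][:3])
        except Exception as e: print(n,t,e)
s=sense();print(s["time_s"],s["tool_pos"],s["eef_rot"],s["contact_force"],s["opening"])
E
```

```text
top carousel [(0.81, [543.1, 27.6, 69.6])]
top pump_lever []
top pump_grip [(0.79, [541.1, -115.1, 114.4])]
top green_ball [(0.61, [541.6, -113.7, 115.1]), (0.55, [610.1, 124.0, 100.3])]
scene carousel [(0.62, [554.7, 19.7, 74.0]), (0.3, [549.2, -94.4, 84.7])]
scene pump_lever [(0.79, [547.6, -95.3, 83.7])]
scene pump_grip [(0.94, [546.5, -98.4, 83.8])]
scene green_ball [(0.73, [621.9, 127.3, 97.4])]
0.5 [ 236.37786846 -578.57139427  238.69749795] [-3.14157071e+00 -4.28216924e-05  3.87790127e-01] [ 0.23051194 -0.1958401   0.71167009] 88.06656230768866
```

View pics/top0.png

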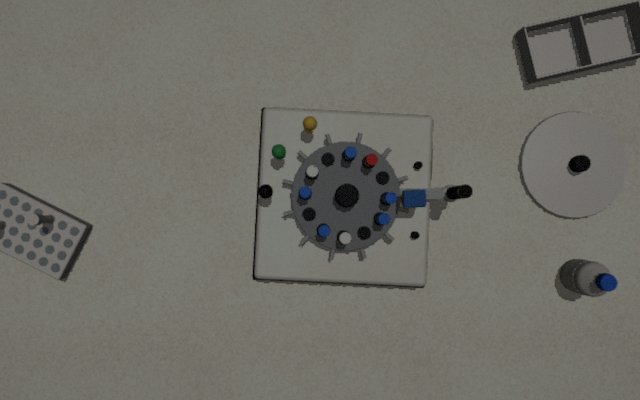

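View pics/scene0.png

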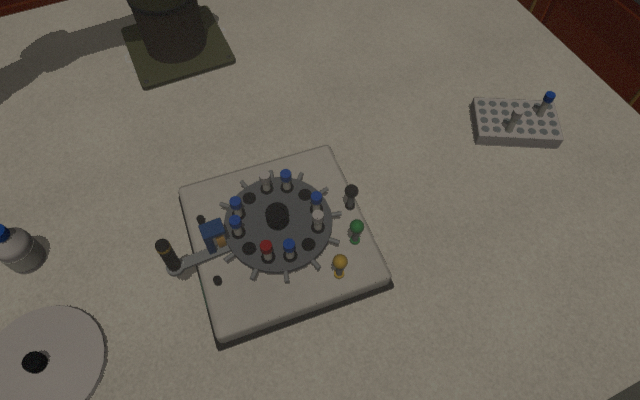

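The top view shows the carousel hub at (347,195), handle top at (463,191), red cap at (371,160), green ball at (279,152) and yellow ball at (310,124). Red is about 92° short of green, so 3 places. The scene view agrees. Next I'll fit the geometry.

```bash
cat > geo.py <<'E'
from cell import *
import cv2, numpy as np
def ray(n,uv,z):
    c=calibration(n);K=np.array(c["mtx"],float);R=cv2.Rodrigues(np.array(c["rvec"],float))[0];t=np.array(c["tvec"],float).ravel()
    d=R.T@np.linalg.inv(K)@[*uv,1];o=-R.T@t
    return (o+d*(z-o[2])/d[2])[:2]
def blob(im,f,c,r=14):
    a=im.astype(int);m=f(a[...,0],a[...,1],a[...,2])
    y,x=np.nonzero(m);k=np.hypot(x-c[0],y-c[1])<r
    return (x[k].mean(),y[k].mean()),k.sum()
E
python3 - <<'E'
from geo import *
T=cv2.imread("pics/top0.png")[:,:,::-1];S=cv2.imread("pics/scene0.png")[:,:,::-1]
red=lambda r,g,b:(r>g+50)&(r>b+50); gr=lambda r,g,b:(g>r+30)&(g>b+20); bl=lambda r,g,b:b>r+50
ye=lambda r,g,b:(r>b+20)&(g>b+12)
P=[]
for c in[(350,153),(305,193),(323,231),(389,198),(383,218)]:
    P.append(ray("top",blob(T,bl,c,8)[0],110))
pr=ray("top",blob(T,red,(371,160))[0],110);P.append(pr)
for c in[(312,172),(345,238)]:P.append(ray("top",c,110))
P=np.array(P)
A=np.c_[2*P,np.ones(len(P))];s=np.linalg.lstsq(A,(P**2).sum(1),rcond=None)[0];c=s[:2]
print("centre",c,"R",np.hypot(*(P-c).T).round(1))
g=ray("top",blob(T,gr,(279,152))[0],91);print("green top",g,np.hypot(*(g-c)))
g2=ray("scene",blob(S,gr,(357,227))[0],91);print("green scene",g2)
ang=lambda p:np.degrees(np.arctan2(*(p-c)[::-1]))
print("ang red",ang(pr),"green",ang(g))
print("scene red",ray("scene",blob(S,red,(266,246))[0],108),pr)
for n,I,q in(("top",T,(463,191)),("scene",S,(162,243))):
    b=blob(I,ye,q,14) if blob else 0
    print(n,b,"click",ray(n,q,132))
cr=np.hstack([cv2.resize(T[165:215,415:485],(560,400),interpolation=2)]);cv2.imwrite("pics/c1.png",cr[:,:,::-1])
for q in[(418,165),(415,235)]:p=ray("top",q,60);print(p,np.hypot(*(p-c)),ang(p))
E
```

```text
centre [543.83194502  24.96072293] R [64.2 64.3 63.8 63.8 63.6 64.1 63.1 64.2]
green top [614.70166669 127.52021599] 124.66341511457726
green scene [614.22824154 126.47356122]
ang red -35.000985761790865 green 55.3551064907392
scene red [595.26999042 -13.29429936] [596.32821299 -11.79890566]
top ((np.float64(458.1818181818182), np.float64(191.0909090909091)), np.int64(11)) click [ 544.19030444 -140.459952  ]
scene ((np.float64(162.859649122807), np.float64(247.94736842105263)), np.int64(57)) click [ 544.75263735 -144.91340195]
[590.06304659 -92.75080365] 126.46469168045631 -68.55762430596526
[479.10495184 -84.16341402] 126.87655776590448 -120.67430327840165
```

View pics/c1.png

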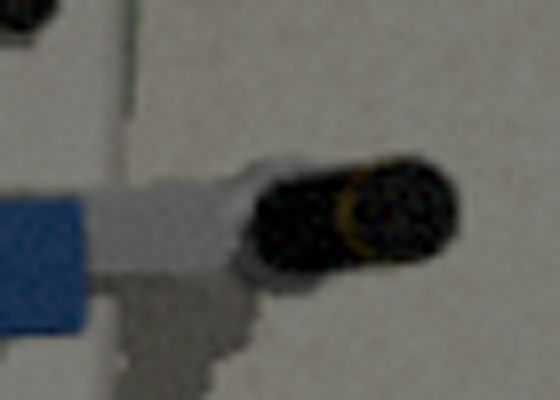

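Handle top centre is at crop (402,210), which is pixel (465,191) and world ≈(544,-145). The centre is (544,25), and red is 90° short, so 3 strokes. First I move above the handle with the closing line tangential.

Call:
send_rows(targets="44.9 -28.5 0 0 0 -1.183;44.9 -28.5 0 0 0 -1.183;44.9 -28.5 0 0 0 -1.183;44.9 -28.5 0 0 0 -1.183;44.9 -28.5 0 0 0 -1.183;44.9 -28.5 0 0 0 -1.183;44.9 -28.5 0 0 0 -1.183;44.9 -28.5 0 0 0 -1.183;44.9 -28.5 0 0 0 -1.183;44.9 -28.5 0 0 0 -1.183;44.9 -28.5 0 0 0 -1.183;44.9 -28.5 0 0 0 -1.183", jaw=1)

```text
time_s: 1.7
tool_pos: [547.5, -138.6, 239.4]
eef_rot: [3.138, -0.004, 1.58]
contact_force: [-0.2, -0.0, 0.9]
opening: 88.2
grasp_force: 0.0
```

Call:
send_rows(targets="0 0 0 0 0 0;0 0 0 0 0 0;0 0 3 0 0 0;0 0 7 0 0 0;0 0 11 0 0 0;0 0 15 0 0 0;0 0 15 0 0 0;0 0 15 0 0 0")

```text
time_s: 2.5
tool_pos: [543.8, -146.2, 89.1]
eef_rot: [-3.141, 0.001, 1.569]
contact_force: [0.5, 0.0, 0.7]
opening: 87.8
grasp_force: 0.0
```

```bash
python3 - <<'E'
from geo import *
a=capture("top")[110:290,250:490];b=capture("scene")[160:340,120:360]
cv2.imwrite("pics/d1.png",cv2.resize(np.hstack([a,b]),(800,300),interpolation=2)[:,:,::-1])
s=sense();print(s["time_s"],s["tool_pos"],s["eef_rot"],s["contact_force"])
E
```

```text
2.6 [ 545.49020701 -145.80846294   90.80292403] [3.13818157e+00 7.82972494e-04 1.56949708e+00] [ 0.41516561 -0.2085469   0.2093295 ]
```

View pics/d1.png

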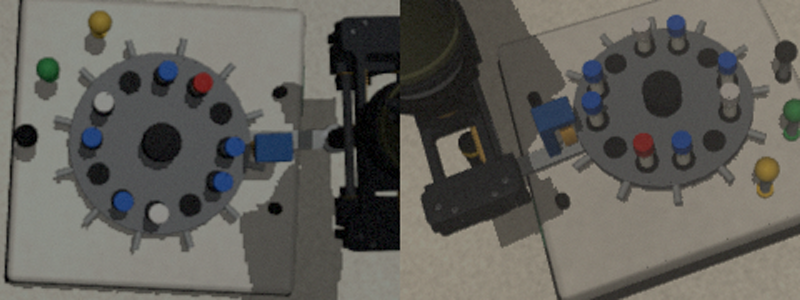

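The picture shows the handle between the open fingers at about (335,137) in the left view, clear of the bracket. I'll cage it loosely (26 mm) and swing back.

Call:
send_rows(targets="0 0 0 0 0 0;0 0 0 0 0 0;0 0 0 0 0 0;0 0 0 0 0 0;0.09 -1.7 0 0 0 0.1;0.34 -3.38 0 0 0 0.2;0.76 -5.02 0 0 0 0.3;1.34 -6.62 0 0 0 0.4;1.34 -6.62 0 0 0 0.4", jaw=0.3)

```text
time_s: 3.5
tool_pos: [476.3, -131.1, 89.0]
eef_rot: [-3.14, 0.001, 1.172]
contact_force: [0.2, 0.3, 0.2]
opening: 26.2
grasp_force: 0.0
```

Call:
send_rows(targets="0.01 -0.5 0 0 0 0.03;0.03 -1.02 0 0 0 0.06;0.07 -1.53 0 0 0 0.09;0.07 -1.53 0 0 0 0.09")

```text
time_s: 3.9
tool_pos: [475.7, -128.7, 89.5]
eef_rot: [3.121, -0.007, 1.077]
contact_force: [17.4, -10.8, -15.0]
opening: 26.8
grasp_force: 10.2
```

Stopped against the back stop with about 23 N, TCP angle ≈ -0.41. Now the forward stroke.

Call:
send_rows(targets="0.03 1.02 0 0 0 -0.06;0.12 2.04 0 0 0 -0.12;0.27 3.04 0 0 0 -0.18;0.49 4.04 0 0 0 -0.24;0.76 5.02 0 0 0 -0.3;1.09 5.99 0 0 0 -0.36;1.48 6.93 0 0 0 -0.42;1.92 7.85 0 0 0 -0.48;2.42 8.74 0 0 0 -0.54;2.97 9.6 0 0 0 -0.6;3.57 10.42 0 0 0 -0.66;4.0 10.95 0 0 0 -0.7")

```text
time_s: 5.1
tool_pos: [579.2, -141.5, 88.4]
eef_rot: [-3.139, -0.0, 1.783]
contact_force: [-3.4, 0.3, 2.4]
opening: 26.4
grasp_force: 1.5
```

```bash
cat >> geo.py <<'E'
def chk():
    C=np.array([543.8,25.]);ang=lambda p:np.degrees(np.arctan2(*(p-C)[::-1]))
    s=sense();p=np.array(s["tool_pos"]);T=capture("top")
    red=lambda r,g,b:(r>g+50)&(r>b+50)
    a=T.astype(int);m=red(*[a[...,i] for i in range(3)]);y,x=np.nonzero(m);k=np.hypot(x-347,y-195)<60
    q=ray("top",(x[k].mean(),y[k].mean()),110);d=p[:2]-C
    print("red",ang(q),np.hypot(*(q-C)),"green 55.4; tcp phi",np.radians(ang(p[:2])+90),"r",np.hypot(*d),"yaw-pi/2",s["eef_rot"][2]-np.pi/2,p,s["contact_force"],s["time_s"])
    return T
E
python3 -c "
from geo import *
chk()"
```

```text
red -7.746710025875978 64.27565046563996 green 55.4; tcp phi 0.20952670826520492 r 170.24652355561543 yaw-pi/2 0.2118442081250702 [ 579.21076319 -141.52314143   88.39991645] [-3.41534194  0.31814436  2.35977235] 5.1
```

Call:
send_rows(targets="0 0.34 0 0 0 -0.02;0.01 0.68 0 0 0 -0.04;0.03 1.02 0 0 0 -0.06;0.05 1.36 0 0 0 -0.08;0.05 1.36 0 0 0 -0.08")

```text
time_s: 5.65
tool_pos: [588.6, -139.1, 88.1]
eef_rot: [-3.132, -0.0, 1.861]
contact_force: [-9.1, -1.3, 5.5]
opening: 26.0
grasp_force: 5.2
```

```bash
python3 -c "
from geo import *
chk()"
```

```text
red -4.23173503623906 64.13512113374043 green 55.4; tcp phi 0.2665017102963055 r 170.08720370417083 yaw-pi/2 0.29026600342836284 [ 588.59387029 -139.08280241   88.07473328] [-9.08133395 -1.33379397  5.47103768] 5.65
```

One place advanced (red from -35° to -4.2°). Back stroke.

Call:
send_rows(targets="0.04 -1.1 0 0 0 0.065;0.14 -2.2 0 0 0 0.13;0.32 -3.29 0 0 0 0.195;0.57 -4.37 0 0 0 0.26;0.89 -5.43 0 0 0 0.325;1.28 -6.46 0 0 0 0.39;1.73 -7.47 0 0 0 0.455;2.24 -8.45 0 0 0 0.52;2.82 -9.39 0 0 0 0.585;3.47 -10.29 0 0 0 0.65;4.0 -10.95 0 0 0 0.7;4.45 -11.46 0 0 0 0.74")

```text
time_s: 6.9
tool_pos: [475.4, -128.9, 89.4]
eef_rot: [3.131, -0.004, 1.12]
contact_force: [13.7, -9.5, -11.8]
opening: 26.5
grasp_force: 7.9
```

Call:
send_rows(targets="0 0 0 0 0 0;0 -0.2 0 0 0 0.01;0 -0.2 0 0 0 0.01")

```text
time_s: 7.2
tool_pos: [475.7, -128.8, 89.5]
eef_rot: [3.129, -0.005, 1.11]
contact_force: [8.2, -5.8, -5.9]
opening: 26.5
grasp_force: 5.0
```

```bash
python3 -c "
from geo import *
chk()"
```

```text
red -4.265323791236306 64.19763753663436 green 55.4; tcp phi -0.4168866438817129 r 168.23584068841882 yaw-pi/2 -0.46053853571787484 [ 475.67866505 -128.82711665   89.49892195] [ 8.19239673 -5.81959579 -5.93393154] 7.2
```

Call:
send_rows(targets="0.04 1.1 0 0 0 -0.065;0.14 2.2 0 0 0 -0.13;0.32 3.29 0 0 0 -0.195;0.57 4.37 0 0 0 -0.26;0.89 5.43 0 0 0 -0.325;1.28 6.46 0 0 0 -0.39;1.73 7.47 0 0 0 -0.455;2.24 8.45 0 0 0 -0.52;2.82 9.39 0 0 0 -0.585;3.3 10.05 0 0 0 -0.632;3.7 10.6 0 0 0 -0.67;4.0 10.95 0 0 0 -0.7")

```text
time_s: 8.45
tool_pos: [584.9, -139.5, 88.8]
eef_rot: [3.141, -0.0, 1.813]
contact_force: [-3.9, -0.5, 1.8]
opening: 26.4
grasp_force: 1.4
```

Call:
send_rows(targets="0.01 0.34 0 0 0 -0.02;0.01 0.68 0 0 0 -0.04;0.02 0.85 0 0 0 -0.05;0.02 0.85 0 0 0 -0.05;0.02 0.85 0 0 0 -0.05")

```text
time_s: 8.95
tool_pos: [588.4, -138.4, 88.2]
eef_rot: [-3.133, -0.001, 1.861]
contact_force: [-11.1, 0.6, 6.1]
opening: 26.8
grasp_force: 5.0
```

```bash
python3 -c "
from geo import *
chk()"
```

```text
red 25.517912650129944 64.3204162180348 green 55.4; tcp phi 0.26633372895463514 r 169.42030643341386 yaw-pi/2 0.28997145450875683 [ 588.39078198 -138.44694061   88.24776642] [-11.12483149   0.62475856   6.0633154 ] 8.95
```

One more cycle.

Call:
send_rows(targets="0.04 -1.1 0 0 0 0.065;0.14 -2.2 0 0 0 0.13;0.32 -3.29 0 0 0 0.195;0.57 -4.37 0 0 0 0.26;0.89 -5.43 0 0 0 0.325;1.28 -6.46 0 0 0 0.39;1.73 -7.47 0 0 0 0.455;2.24 -8.45 0 0 0 0.52;2.82 -9.39 0 0 0 0.585;3.47 -10.29 0 0 0 0.65;4.0 -10.95 0 0 0 0.7;4.45 -11.46 0 0 0 0.74")

```text
time_s: 10.2
tool_pos: [475.3, -129.1, 89.4]
eef_rot: [3.131, -0.004, 1.119]
contact_force: [14.5, -10.1, -11.9]
opening: 26.9
grasp_force: 8.4
```

Call:
send_rows(targets="0 0 0 0 0 0;0 -0.2 0 0 0 0.01;0 -0.2 0 0 0 0.01")

```text
time_s: 10.5
tool_pos: [475.6, -129.0, 89.5]
eef_rot: [3.128, -0.004, 1.11]
contact_force: [9.6, -6.3, -5.9]
opening: 26.5
grasp_force: 5.3
```

Call:
send_rows(targets="0.04 1.1 0 0 0 -0.065;0.14 2.2 0 0 0 -0.13;0.32 3.29 0 0 0 -0.195;0.57 4.37 0 0 0 -0.26;0.89 5.43 0 0 0 -0.325;1.28 6.46 0 0 0 -0.39;1.73 7.47 0 0 0 -0.455;2.24 8.45 0 0 0 -0.52;2.82 9.39 0 0 0 -0.585;3.3 10.05 0 0 0 -0.632;3.7 10.6 0 0 0 -0.67;4.0 10.95 0 0 0 -0.7")

```text
time_s: 11.7
tool_pos: [584.5, -139.7, 88.8]
eef_rot: [3.142, 0.0, 1.813]
contact_force: [-2.8, -0.0, 3.2]
opening: 26.4
grasp_force: 1.4
```

Call:
send_rows(targets="0.01 0.34 0 0 0 -0.02;0.01 0.68 0 0 0 -0.04;0.02 0.85 0 0 0 -0.05;0.02 0.85 0 0 0 -0.05;0.02 0.85 0 0 0 -0.05")

```text
time_s: 12.2
tool_pos: [588.5, -138.6, 88.3]
eef_rot: [-3.133, -0.0, 1.861]
contact_force: [-9.6, 0.1, 6.7]
opening: 26.4
grasp_force: 4.8
```

```bash
python3 -c "
from geo import *
chk()"
```

```text
red 55.58149116177303 64.09222186156144 green 55.4; tcp phi 0.26646995437550447 r 169.56968476048237 yaw-pi/2 0.2897515122875354 [ 588.45238263 -138.58497093   88.30210693] [-9.57802237  0.07696986  6.66296861] 12.2
```

Red is at 55.6°, against 55.4° for the peg. I'll back off slightly to centre on the handle, open, and lift.

Call:
send_rows(targets="0 -0.7 0 0 0 0;0 -0.7 0 0 0 0;0 -0.7 0 0 0 0")

```text
time_s: 12.55
tool_pos: [586.8, -139.4, 89.0]
eef_rot: [3.139, 0.0, 1.861]
contact_force: [-0.7, 1.0, 0.8]
opening: 26.6
grasp_force: 0.0
```

Call:
send_rows(targets="0 0 0 0 0 0;0 0 0 0 0 0;0 0 0 0 0 0;0 0 0 0 0 0;0 0 -2 0 0 0;0 0 -5 0 0 0;0 0 -8 0 0 0;0 0 -12 0 0 0;0 0 -15 0 0 0;0 0 -15 0 0 0;0 0 -15 0 0 0;0 0 -15 0 0 0", jaw=0.7)

```text
time_s: 13.75
tool_pos: [584.7, -139.7, 237.5]
eef_rot: [-3.139, -0.001, 1.861]
contact_force: [-0.4, 0.2, -0.6]
opening: 61.3
grasp_force: 0.0
```

```bash
python3 -c "
from geo import *
T=chk();cv2.imwrite('pics/e.png',cv2.resize(T[100:300,240:490],(750,600))[:,:,::-1])"
```

```text
red 55.4003620105534 64.19733336800155 green 55.4; tcp phi 0.24349748581626934 r 169.7111493256774 yaw-pi/2 0.29008674962372516 [ 584.71708766 -139.70478482  237.47809765] [-0.38931509  0.21041416 -0.61495664] 13.75
```

View pics/e.png

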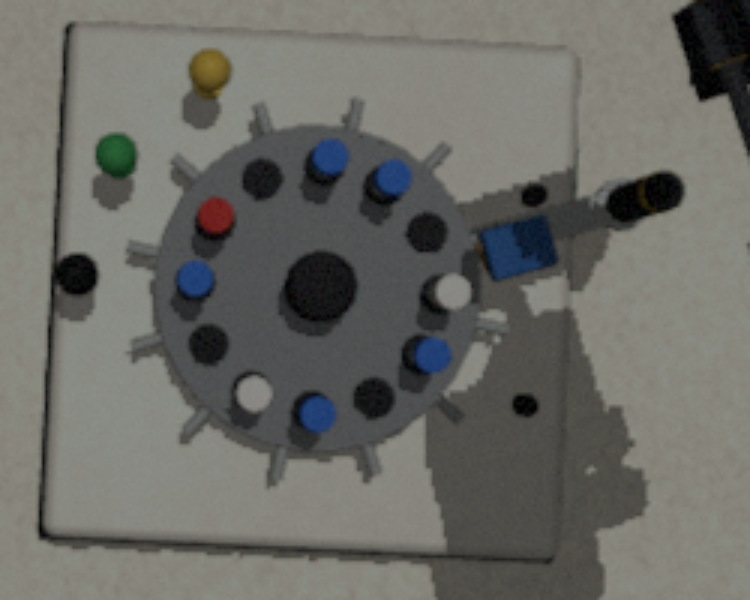

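The red cap at (215,217) lies on the line from the hub (320,287) to the green ball (117,155). The lever is free and the arm is clear, so I'm handing in.

```bash
python3 -c "
from cell import *
print(hand_in())"
```

```text
the job is handed in; nothing more can be done
None
```

Three full lever strokes brought the red-capped tube beside the green peg (both measured at 55.4° from the turning axis); the handle is released, the arm is clear, and the job was handed in at about 14 s of the 51 s allowed.

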